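# Set the dish warmer to round dishes and start it

## Robot

A 6-joint arm with a two-finger parallel gripper is mounted at the origin on the work surface. World frame = base frame: x ahead of the robot, y to its left, z up, the work surface at z = 0. Lengths are in m, angles in rad, forces in N, time in s.
With the tool pointing down it reaches from about 0.35 to 0.975 m from the base axis. Payload 4.9 kg.
Tool frame: the origin (TCP) lies at the very end of the fingers, on their centre line; the grasp point (between the pads) lies 19 mm behind it (manip.grasp_offset is the distance from the TCP to the grasp point, in m); z points along the fingers, y is the line along which they close (so a half turn about z gives the same grasp; the last joint's range is limited). The gripper opens to 85 mm and grips with 20 to 120 N. Pads are 22 mm wide; open, the fingers measure 114 mm over their backs; the gripper's body (76 mm by 85 mm) begins 54 mm behind the grasp point. The pads swing forward as they close: fully open they stand 13 mm farther back than shut.
Start: joints at [1.207, 0.053, 1.613, -0, 1.476, -0.119], TCP at [0.151, 0.606, 0.231] pointing down, gripper open.
Joint ranges: [-3.01, 3.01], [-1.01, 2.22], [0.06, 2.58], [-1.02, 4.17], [0.09, 2.62], [-3.14, 3.14]. Speed limits (rad/s): [2.57, 2.57, 3.14, 3.14, 3.14, 3.14].

## Interface

Orientations are given as a unit quaternion [w, x, y, z].
In Python, from plant import manip, eyes, job_done, models gives the robot as it stands.
- The arm moves only by the tool servo_tool, never from a script. Its argument "motion" is one flat list of numbers, 5 for each row, row after row: the opening, from -1 (shut) to 1 (fully open), then the shift along the tool's x, y, z normalised to -1 to 1, where 1 is 120 mm, then the turn about the tool's z normalised to -1 to 1, where 1 is 45 degrees. A call has 1 to 5 rows; each row is the pose to reach, as a shift and turn from the pose commanded when the call began, along the tool's axes at that moment; what a row does not reach only later rows make up. A row lasts 1/8 s, in which the tool goes at most 62.5 mm and 10.7 degrees, less where a joint would pass 70% of its speed; a pose out of reach is approached as far as the arm can. A call with a number of a shift or a turn outside -1 to 1 is refused whole. A call with a gripper value outside its range is refused whole. The fingers move at their own pace and stop on an object; the grip force is fixed at half the most. Time passes only in rows, so rows that repeat a pose let the fingers close. It gives the time, the measured TCP pose, the force, the opening and the grip force at its end, in the units of the state.
- manip.state(): the state, without advancing time (a new reading comes with each control period).
- eyes.grab_frame(name): name is "scene" or "top" or "wrist"; returns (picture, depth): 400x640x3 uint8, red, green, blue; 400x640 float32, m along the optical axis (not along the pixel's ray), 0 where there is no reading.
- eyes.camera_params(name): a dict with "fov_y" (degrees; the focal length in pixels is half the picture's height over the tangent of half this angle, whatever the lens; pixels are square), "cx", "cy" (the principal point, pixels), "D" ([k1, k2, p1, p2, k3] as OpenCV has them; the pictures are not rectified), "pose" (4x4, takes a point from camera to world coordinates); the wrist camera has in their place "T_tool_cam" (4x4, takes a point from camera to tool coordinates, whose origin is the TCP and whose axes are the flange's). Camera axes: x right, y up, looking along -z (the intrinsics and any distortion apply to the point x, -y, -z); pixel columns grow to the right and rows downward; lengths in m; the calibration is good to about 2 mm. A picture is of the moment at which its call begins: read the wrist's pose just before it. camera_params takes no time and is no camera call.
- job_done(): hands the job in; it is judged then, once.
Trained networks look in the newest picture that a camera, given by its name, has taken for a name from the list of things; names that differ only in an ending like _2 or _b are one class to them, and where a whole thing is asked for, a point or a joint stands for the part that bears it (a point fixed in the world has none). Each returns a list of dicts, best first, with "p" (0 to 1); they miss things now and then, are a little off and sometimes report something else, mostly with a low value. They report only what shows in the picture. A call takes as long as a camera call.
- models.regions_of(camera, label): "mask" (400x640 bool, what is visible of it) and "pixel" ([column, row] in pixels, amid what is visible of it).
The state is a dict: "time": time; "joint_pos": joint angles; "joint_vel": joint speeds; "joint_efforts": joint torques, N m; "tool_pos": TCP position; "tool_rot": TCP orientation; "contact_force": force on the tool from outside, world axes, zero at the start; "ft_torque": the same for the moment, N m; "gripper_width": opening from 0.0 (shut) to 1.0 (fully open); "grasp_force": force on a finger pad.
Only numpy, scipy, OpenCV 4.12 (cv2) and the standard library are available. Lean on these libraries where they do the work, as an engineer would, in place of code of your own. Each camera call takes 0.05 s, during which the arm holds its last target. There are 200 camera calls.

## Task

Push the tab of the dish warmer's selector round, with the outside of the fingers, until it points squarely at the middle of the round-dish mark (the tile with the ring), and only then press the start button fully down with the fingertips and let it spring back. Nothing is grasped: the selector must stay down on its spindle, and the dishes and everything else stay where they stand.

Things in the scene. Friction and masses are not known exactly. Their poses are not given: they have to be found in the camera images.
- warmer: low metal dish warmer fixed to the table, 245 mm (its x) by 520 mm (its y), flat top (deck) 70 mm above the table. Origin on the table directly below the selector's axis; the casing reaches from x -110 to +135 and y -135 to +385 mm in its frame, front (button) side towards -x; black hob plate on the +y part, controls on the -y part
- dial_axis (a point): the selector's vertical axis, at deck height (70 mm above the table). The selector is a grey disc 82 mm across standing 21 mm above the deck, with one upright black radial tab, 14 mm thick, reaching from the disc's edge to 85 mm from the axis and from 4 to 38 mm above the deck
- tab_end (a point): middle of the outer end face of the tab: 85 mm from the axis, 21 mm above the deck
- pointer (a point): fixed to the selector on the line of the tab, 112 mm from the axis (27 mm beyond the tab's end, in the air 21 mm above the deck): the tab points at a mark squarely when this lies right above the mark's centre
- selector (a joint): angle of the tab, rad, seen from above counter-clockwise positive; 0 points along the warmer's +x (away from the front). Turns from -2.05 to 2.05 (stops; it does not pass over the front), no detents, friction 0.12 N m (about 1.8 N at the tab), stays where it is left. At the start it stands between -0.3 and 0.3
- selector_lift (a joint): how far the selector is raised off its spindle, m: 0 seated, up to 0.04. It is held down only by its weight (about 0.3 kg)
- mark_dish: the round-dish mark: flat white tile 37 x 37 x 3 mm on the deck with a dark raised RING (27 mm across). Origin at the centre of the tile's underside, 112 mm from the selector's axis. Four tiles alike in size and colour stand round the selector at joint angles -1.66, -0.79, 0.79 and 1.66 rad, in an order that varies
- mark_tray: like mark_dish, but with one long dark bar (8 x 30 mm): long tray
- mark_pots: like mark_dish, but with three dark dots in a triangle: sauce pots
- mark_pan: like mark_dish, but with a solid dark square (24 mm): pan
- start_top (a point): centre of the top of the start button (28 mm across, in a dark housing on the deck between the selector and the front edge, 80 mm from the selector's axis)
- start (a joint): travel of the start button, m: 0 released, 0.006 fully down (takes 5 N, springs back when let go)
- dish_warm: grey round dish, 124 mm across, 34 mm high, with food, standing on the black plate of the warmer. Bystander; origin at the centre of its underside
- dish_far: grey round dish with food, 124 mm across, 34 mm high, on the table just beyond the warmer. Bystander; origin at the centre of its underside
- dish_empty: empty grey round dish, 124 mm across, 34 mm high, on the table beyond the warmer. Bystander; origin at the centre of its underside
- shaker: steel shaker, 42 mm across, 61 mm tall, standing on the near left corner of the control deck. Bystander; origin at the centre of its underside
- ramekin: small white pot, 52 mm across, 30 mm tall, standing on the near right corner of the control deck. Bystander; origin at the centre of its underside
- squeeze: squeeze bottle, 58 mm across, 170 mm tall, on the table to the right of the warmer. Bystander; origin at the centre of its underside
- spoon: steel spoon lying on the table to the right of the warmer. Bystander

How it is judged:
By the outcome, as a careful person would: the job done as asked, in the order asked, and still so for the second after the job is handed in, with the robot touching nothing.
It also fails if it takes over 45 s, if anything falls off the work surface, if the arm or the gripper's body presses on something with over 40 N, if the wrist force passes 120 N, or if a joint passes its speed limit or range.

## Working session

There is one attempt and no reset: what is moved stays moved. The work goes in short steps, Python scripts to look and compute and a tool call to move; the robot and the scene stay as the last step left them, time stands still between calls to the robot, and variables do not carry over. Pictures are saved under pics/ and viewed, at most 10 in all, crops included, and the job is handed in when it is done.

Besides the shell and the picture viewer there is one more tool, called after "Call:" in YAML: its name, and indented under it one key for each argument. servo_tool: Moves the arm, as the interface text tells. Its arguments: {"type":"object","properties":{"motion":{"type":"array","items":{"type":"number","minimum":-1,"maximum":1}}},"required":["motion"]}

```bash
mkdir -p pics; cat > h.py <<'E'
import numpy as np, cv2
from plant import manip, eyes, job_done, models
def cam(name):
    p=eyes.camera_params(name)
    f=200/np.tan(np.radians(p['fov_y'])/2)
    K=np.array([[f,0,p['cx']],[0,f,p['cy']],[0,0,1.]])
    return K,np.array(p['D'],float),p
def rot(q):
    w,x,y,z=q
    from scipy.spatial.transform import Rotation as R
    return R.from_quat([x,y,z,w]).as_matrix()
def pose(name,st=None):
    p=eyes.camera_params(name)
    if 'pose' in p: return np.array(p['pose'])
    T=np.eye(4);T[:3,:3]=rot(st['tool_rot']);T[:3,3]=st['tool_pos']
    return T@np.array(p['T_tool_cam'])
def rays(name,px):
    K,D,p=cam(name)
    u=cv2.undistortPoints(np.array(px,float).reshape(-1,1,2),K,D)[:,0]
    return np.c_[u[:,0],-u[:,1],-np.ones(len(u))]
def onplane(name,px,z,st=None):
    T=pose(name,st);d=rays(name,px)@T[:3,:3].T
    return T[:3,3]+d*((z-T[2,3])/d[:,2])[:,None]
def bydepth(name,px,depth,st=None):
    T=pose(name,st);r=rays(name,px);px=np.array(px).round().astype(int).reshape(-1,2)
    return (r*depth[px[:,1],px[:,0]][:,None])@T[:3,:3].T+T[:3,3]
def save(n,im): cv2.imwrite('pics/'+n+'.png',im[:,:,::-1])
E
python3 - <<'E'
from h import *
im,d=eyes.grab_frame('top'); save('top',im); np.save('td',d)
s=manip.state(); print(s['tool_pos'],s['tool_rot'],s['time'],s['gripper_width'])
for n in ['mark_dish','mark_tray','mark_pots','mark_pan','selector','tab_end','start','shaker','ramekin','dish_warm','squeeze']:
    for r in models.regions_of('top',n)[:2]:
        m=r['mask']; ys,xs=np.nonzero(m)
        P=bydepth('top',np.c_[xs,ys],d)
        print(n,round(r['p'],2),r['pixel'],m.sum(),np.median(P,0).round(4),P[:,2].max().round(3))
E
```

```text
[0.15124079 0.60578992 0.2300823 ] [-2.37873567e-04  1.22079042e-01  9.92519859e-01 -9.89634008e-04] 0.05 1.0010481893319183
mark_dish 0.72 [260.6, 202.8] 225 [0.6099 0.0707 0.0732] 1.15
mark_tray 0.57 [325.0, 197.4] 247 [ 0.6213 -0.0867  0.0729] 1.15
mark_pan 0.65 [252.6, 269.6] 297 [0.4471 0.0836 0.1254] 1.15
mark_pan 0.6 [250.1, 241.9] 237 [0.5195 0.0962 0.0734] 0.079
selector 0.87 [297.9, 226.5] 1092 [ 0.5403 -0.0183  0.0902] 1.15
tab_end 0.57 [298.2, 229.9] 1009 [ 0.5394 -0.0181  0.0904] 1.15
tab_end 0.52 [250.3, 241.8] 221 [0.5178 0.0962 0.0734] 0.079
start 0.73 [250.6, 231.5] 18165 [0.5407 0.0938 0.0713] 1.15
start 0.45 [452.9, 264.7] 765 [ 0.4451 -0.3658  0.1135] 1.15
shaker 0.72 [251.8, 270.4] 276 [0.4471 0.0834 0.1259] 1.15
ramekin 0.86 [343.1, 263.4] 367 [ 0.4675 -0.1239  0.0785] 0.103
dish_warm 0.96 [192.9, 240.9] 2362 [0.5178 0.233  0.0953] 1.15
squeeze 0.53 [250.6, 245.0] 243 [0.5176 0.0961 0.0733] 0.079
```

View pics/top.png

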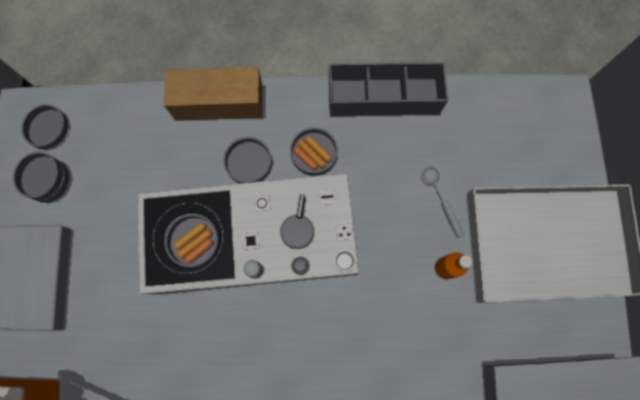

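The ring tile is at about (262,203), pan (250,241), tray (327,198) and pots (345,231). The dial is at (297,232), with its tab pointing at (301,197). The button is at (300,265).

```bash
python3 - <<'E'
from h import *
from scipy.optimize import least_squares
px=[[261.5,203],[326.5,198],[250.5,241],[345,231.5]]
P=onplane('top',px,0.074)[:,:2]; a=[.79,-.79,1.66,-1.66]; print(P)
f=lambda v:np.concatenate([v[:2]+.112*np.array([np.cos(v[2]+t),np.sin(v[2]+t)])-p for t,p in zip(a,P)])
r=least_squares(f,[.54,-.02,0.05]);print(r.x,f(r.x).round(4))
print('dial',onplane('top',[[297,232]],.091),'tabend',onplane('top',[[301,196]],.108),'btn',onplane('top',[[300,265]],.09))
print(eyes.camera_params('wrist'))
E
```

```text
[[ 0.60918477  0.07164635]
 [ 0.61809072 -0.08519609]
 [ 0.51748611  0.09735692]
 [ 0.5354621  -0.12694177]]
[ 0.53572766 -0.01338318  0.07558135] [-0.0009  0.0003  0.0023 -0.0016 -0.0001 -0.0003 -0.0013  0.0016]
dial [[ 0.53401141 -0.0137914   0.091     ]] tabend [[ 0.61613933 -0.02489512  0.108     ]] btn [[ 0.45713919 -0.01968221  0.09      ]]
{'fov_y': 65.23175022365517, 'cx': 324.16891678706503, 'cy': 201.0920773260784, 'D': array([-0.01555324,  0.        ,  0.        ,  0.        ,  0.        ]), 'T_tool_cam': array([[-4.55716058e-04,  9.58661085e-01,  2.84550023e-01,
         7.22740377e-02],
       [ 9.99999736e-01,  5.97935846e-04, -4.12939308e-04,
        -5.66811110e-04],
       [-5.66011505e-04,  2.84549760e-01, -9.58661105e-01,
        -1.42230711e-01],
       [ 0.00000000e+00,  0.00000000e+00,  0.00000000e+00,
         1.00000000e+00]])}
```

Call:
servo_tool:
  motion: [-1,-0.35,-0.3,0,0,-1,-0.7,-0.6,0,0,-1,-1,-0.9,0,0]

```text
time: 0.98
tool_pos: [0.2426, 0.4712, 0.2314]
tool_rot: [0.0, 0.122, 0.993, 0.0]
contact_force: [0.8, 0.1, 0.1]
gripper_width: 0.374
grasp_force: 0.0
```

Call:
servo_tool:
  motion: [-1,-0.35,-0.3,0,0,-1,-0.7,-0.6,0,0,-1,-1,-0.9,0,0]

```text
time: 1.35
tool_pos: [0.3329, 0.3371, 0.2316]
tool_rot: [0.0, 0.122, 0.993, 0.0]
contact_force: [1.0, -0.2, 0.5]
gripper_width: -0.0
grasp_force: 0.0
```

Call:
servo_tool:
  motion: [-1,-0.35,-0.3,0,0,-1,-0.7,-0.6,0,0,-1,-1,-0.9,0,0]

```text
time: 1.72
tool_pos: [0.4231, 0.2031, 0.2316]
tool_rot: [0.0, 0.122, 0.992, 0.0]
contact_force: [0.3, 0.8, -0.5]
gripper_width: 0.002
grasp_force: 0.0
```

Call:
servo_tool:
  motion: [-1,-0.35,-0.3,0,0,-1,-0.7,-0.6,0,0,-1,-1,-0.9,0,0]

```text
time: 2.1
tool_pos: [0.5135, 0.0691, 0.2316]
tool_rot: [0.0, 0.122, 0.992, 0.0]
contact_force: [0.2, 0.2, -0.6]
gripper_width: 0.003
grasp_force: 0.0
```

Call:
servo_tool:
  motion: [-1,-0.33,-0.3,0,0,-1,-0.7,-0.6,0,0,-1,-0.94,-0.87,0,0,-1,-0.94,-0.87,0,0]

```text
time: 2.6
tool_pos: [0.5974, -0.0602, 0.231]
tool_rot: [-0.0, 0.124, 0.992, -0.0]
contact_force: [0.2, 0.1, 0.1]
gripper_width: 0.0
grasp_force: 0.0
```

```bash
python3 - <<'E'
from h import *
s=manip.state(); print(s['tool_pos'])
im,d=eyes.grab_frame('wrist'); save('w1',im); np.savez('w1',d=d,p=s['tool_pos'],r=s['tool_rot'])
for n in ['mark_dish','mark_tray','mark_pots','mark_pan','selector','tab_end','start']:
    for r in models.regions_of('wrist',n)[:2]:
        m=r['mask']; ys,xs=np.nonzero(m)
        P=bydepth('wrist',np.c_[xs,ys],d,s)
        print(n,round(r['p'],2),r['pixel'],m.sum(),np.median(P,0).round(4),P.min(0).round(3),P.max(0).round(3))
E
```

```text
[ 0.5973949  -0.06024296  0.23104514]
mark_dish 0.57 [461.3, 163.7] 1481 [0.6087 0.0706 0.0729] [ 0.527 -0.043  0.068] [0.631 0.092 0.373]
mark_tray 0.85 [308.3, 213.8] 1123 [ 0.6198 -0.0851  0.0729] [ 0.527 -0.105  0.07 ] [ 0.639 -0.043  0.373]
mark_pots 0.64 [399.1, 113.0] 75873 [0.5549 0.0214 0.0701] [ 0.409 -0.176 -0.002] [0.714 0.257 0.373]
mark_pots 0.59 [244.1, 138.7] 1538 [ 0.5346 -0.1245  0.0728] [ 0.515 -0.145  0.068] [ 0.555 -0.043  0.373]
mark_pan 0.64 [475.7, 58.8] 1748 [0.5176 0.0962 0.0733] [ 0.499 -0.043  0.07 ] [0.537 0.115 0.373]
selector 0.83 [357.5, 116.6] 7987 [ 0.5394 -0.0175  0.09  ] [ 0.494 -0.054  0.068] [0.633 0.031 0.373]
tab_end 0.73 [359.0, 114.2] 7752 [ 0.539  -0.0172  0.09  ] [ 0.494 -0.054  0.069] [0.619 0.03  0.373]
tab_end 0.5 [361.3, 113.5] 7917 [ 0.5393 -0.0175  0.09  ] [ 0.494 -0.054  0.068] [0.635 0.031 0.373]
start 0.64 [76.6, 239.1] 2777 [ 0.6063 -0.3859  0.0125] [ 0.524 -0.44  -0.002] [ 0.712 -0.043  0.373]
start 0.57 [332.4, 14.9] 933 [ 0.4588 -0.0199  0.0916] [ 0.446 -0.043  0.081] [ 0.527 -0.006  0.373]
```

View pics/w1.png

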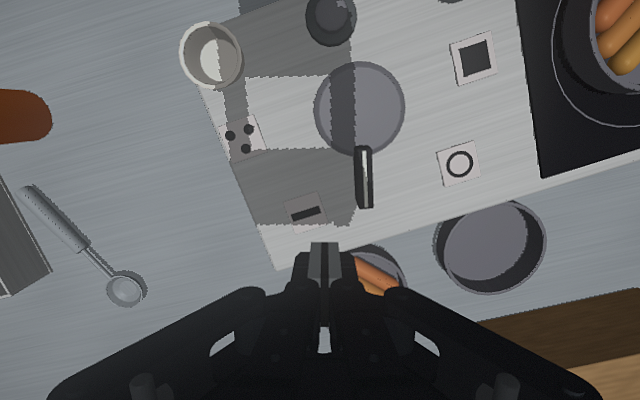

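The wrist picture confirms the ring tile at (460,164). The tab runs from (363,150) to (365,208), and the button is at (332,15).

```bash
cat >> h.py <<'E'
from scipy.optimize import least_squares
def fit(P,a=(.79,-.79,-1.66,1.66)):
    f=lambda v:np.concatenate([v[:2]+.112*np.array([np.cos(v[2]+t),np.sin(v[2]+t)])-p for t,p in zip(a,P)])
    r=least_squares(f,[.54,-.02,0.05]);return r.x,f(r.x)
def tab(d,name,st,ax):
    ys,xs=np.mgrid[0:400,0:640];px=np.c_[xs.ravel(),ys.ravel()]
    P=bydepth(name,px,d,st);q=P[:,:2]-ax;r=np.hypot(*q.T)
    dk=P[(P[:,2]>.085)&(P[:,2]<.094)&(r<.05)]
    k=(P[:,2]>.103)&(P[:,2]<.112)&(r>.044)&(r<.083)   # top face of tab
    T=P[k]; c=T[:,:2]-ax
    return T,np.arctan2(c[:,1],c[:,0]),dk
E
python3 - <<'E'
from h import *
z=np.load('w1.npz');s={'tool_pos':z['p'],'tool_rot':z['r']};d=z['d']
P=np.array([[.6087,.0706],[.6198,-.0851],[.5346,-.1245],[.5176,.0962]])
v,e=fit(P);print(v,e.round(4))
T,a,dk=tab(d,'wrist',s,v[:2])
print(len(T),np.median(a),a.min(),a.max(),np.hypot(*(T[:,:2]-v[:2]).T).max(), 'disc',(dk[:,:2].min(0)+dk[:,:2].max(0))/2)
dd=P[0]-v[:2];print('target world',np.arctan2(dd[1],dd[0]),np.hypot(*dd), v[2]+.79)
st=manip.state();print(rot(st['tool_rot'])[:,:2])
E
```

```text
[ 0.53584656 -0.01329731  0.07551669] [-0.0002  0.0014  0.0007 -0.0016 -0.0003 -0.0008 -0.0001  0.001 ]
695 -0.17510770666591707 -0.3223867211756678 -0.014696902576862727 0.08287543625006674 disc [ 0.5392203  -0.01353821]
target world 0.8557369166399555 0.11111427377124393 0.8655166869787714
[[-9.70509960e-01  2.41060764e-01]
 [ 2.41060772e-01  9.70510022e-01]
 [-3.48042270e-04  6.76150404e-05]]
```

Call:
servo_tool:
  motion: [-1,0,0,0.5,0,-1,0,0,1,0]

```text
time: 3.25
tool_pos: [0.5974, -0.0573, 0.1115]
tool_rot: [0.002, 0.122, 0.993, -0.0]
contact_force: [0.1, -0.0, -0.7]
gripper_width: 0.002
grasp_force: 0.0
```

Call:
servo_tool:
  motion: [-1,0,0,0.22,0,-1,0,0,0.22,0]

```text
time: 3.5
tool_pos: [0.5942, -0.0567, 0.0819]
tool_rot: [-0.003, 0.122, 0.993, 0.0]
contact_force: [-0.8, 0.0, -0.0]
gripper_width: 0.001
grasp_force: 0.0
```

```bash
cat >> h.py <<'E'
AX=np.array([.5358,-.0133])
def plan(phis,r,t,z):
    s=manip.state();R=rot(s['tool_rot']);p=np.array(s['tool_pos']);ph=np.arctan2(-R[1,0],-R[0,0])
    t=np.broadcast_to(t,len(phis))
    print('phi',round(ph,3),'pos',p.round(4),'j',np.round(s['joint_pos'],2),'F',np.round(s['contact_force'],1))
    for f,tt in zip(phis,t):
        q=np.array([*(AX+r*np.array([np.cos(f),np.sin(f)])+tt*np.array([-np.sin(f),np.cos(f)])),z])
        print((R.T@(q-p)/.12).round(3),round(-(f-ph)/(np.pi/4),3))
E
python3 - <<'E'
from h import *
plan([-.17,-.03,.11,.25,.39],.068,[-.026,-.022,-.022,-.022,-.022],.085)
E
```

```text
phi -0.244 pos [ 0.5942 -0.0567  0.0819] j [-0.22  0.13  1.79  0.    1.23 -1.55] F [-0.8  0.  -0. ]
[-0.021  0.059 -0.026] -0.094
[-0.032  0.175 -0.026] -0.273
[-0.035  0.258 -0.026] -0.451
[-0.026  0.341 -0.026] -0.629
[-0.005  0.422 -0.026] -0.807
```

Call:
servo_tool:
  motion: [-1,-0.02,0.06,-0.02,-0.09,-1,-0.03,0.175,-0.02,-0.27,-1,-0.035,0.26,-0.02,-0.45,-1,-0.025,0.34,-0.02,-0.63,-1,-0.005,0.42,-0.02,-0.81]

```text
time: 4.12
tool_pos: [0.6117, -0.0091, 0.0907]
tool_rot: [0.003, -0.197, 0.98, -0.001]
contact_force: [1.5, -1.3, -1.4]
gripper_width: 0.0
grasp_force: 0.9
```

```bash
python3 - <<'E'
from h import *
plan([.5,.6,.7,.76,.76],.068,-.022,.084)
s=manip.state();im,d=eyes.grab_frame('wrist'); save('w2',im)
T,a,dk=tab(d,'wrist',s,AX);print(len(T),np.median(a),a.min(),a.max(),T[:,:2].mean(0))
E
```

```text
phi 0.396 pos [ 0.6117 -0.0091  0.0907] j [-0.14  0.14  1.76 -0.    1.23 -2.1 ] F [ 1.5 -1.3 -1.4]
[0.015 0.089 0.055] -0.132
[0.005 0.147 0.055] -0.259
[0.002 0.207 0.055] -0.387
[0.003 0.243 0.055] -0.463
[0.003 0.243 0.055] -0.463
2756 0.29391327437994424 -0.15164068964819935 0.4847098611505371 [0.59487912 0.00187865]
```

View pics/w2.png

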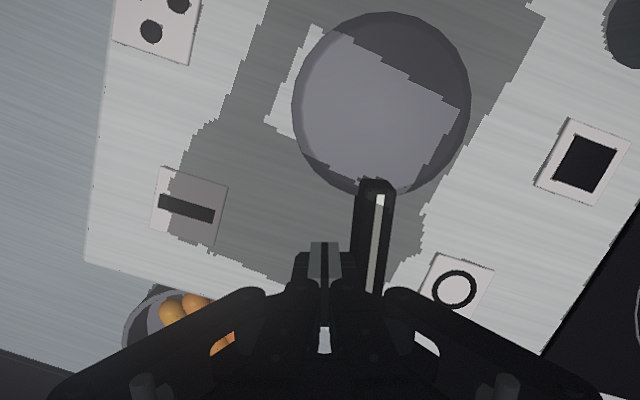

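The finger's outside lies against the tab, and the tab has turned with it. It runs from (377,185) to (370,290). The ring is at (455,290).

Call:
servo_tool:
  motion: [-1,0.01,0.09,0.03,-0.13,-1,0.005,0.15,0.03,-0.26,-1,0.002,0.2,0.03,-0.38,-1,0.003,0.23,0.03,-0.44,-1,0.003,0.24,0.03,-0.46]

```text
time: 4.8
tool_pos: [0.6001, 0.0174, 0.0865]
tool_rot: [0.002, -0.367, 0.93, -0.001]
contact_force: [2.7, 0.3, 1.8]
gripper_width: 0.0
grasp_force: 0.9
```

```bash
python3 - <<'E'
from h import *
plan([.78,.80,.82,.84,.86],.068,-.022,.085)
s=manip.state();im,d=eyes.grab_frame('wrist'); save('w3',im); np.savez('w3',d=d,p=s['tool_pos'],r=s['tool_rot'])
T,a,dk=tab(d,'wrist',s,AX);print(len(T),np.median(a),a.min(),a.max(),T[:,:2].mean(0))
im,d=eyes.grab_frame('top'); save('t3',cv2.resize(im[150:300,220:370],None,fx=4,fy=4,interpolation=cv2.INTER_CUBIC))
for r in models.regions_of('wrist','mark_dish')[:1]: print(r['p'],r['pixel'])
E
```

```text
phi 0.752 pos [0.6001 0.0174 0.0865] j [-0.09  0.12  1.79 -0.    1.22 -2.42] F [2.7 0.3 1.8]
[-0.005  0.011  0.012] -0.036
[-0.009  0.023  0.012] -0.061
[-0.012  0.034  0.012] -0.087
[-0.014  0.046  0.012] -0.112
[-0.017  0.058  0.012] -0.138
2450 0.6985732382541135 0.22565595618635698 0.8897039163916849 [0.58193634 0.02157403]
```

View pics/w3.png

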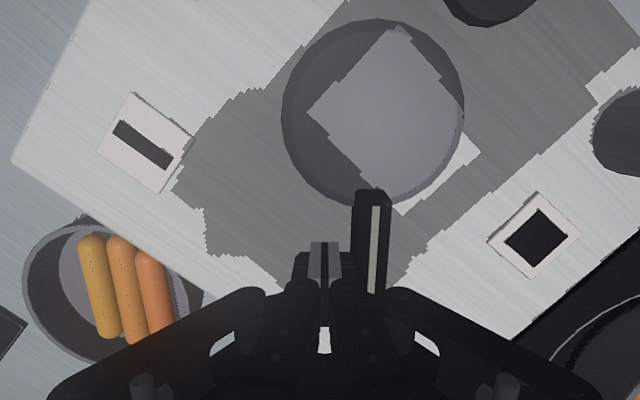

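```bash
python3 - <<'E'
from h import *
z=np.load('w3.npz');s={'tool_pos':z['p'],'tool_rot':z['r']}
Q=onplane('wrist',[[376,207],[374,292]],.108,s)[:,:2];C=onplane('wrist',[[373,112]],.091,s)[0,:2]
g=lambda v:round(float(np.arctan2(v[1],v[0])),4)
print(Q,C,g(Q[1]-Q[0]),g(Q[0]-AX),g(Q[1]-AX),g(Q[1]-C))
P=onplane('wrist',[[145,143],[535,236]],.0745,s)[:,:2];print('tray,pan',P)
E
```

```text
[[0.56072196 0.00889028]
 [0.58883999 0.03657373]] [ 0.53409573 -0.01647755] 0.7776 0.7275 0.7546 0.7697
tray,pan [[ 0.61902214 -0.08584127]
 [ 0.5178346   0.09437328]]
```

The finger's outside is still against the tab, which runs from (376,207) to (374,292). That puts it at about 0.76 rad in world, against a target of about 0.86.

Call:
servo_tool:
  motion: [-1,-0.005,0.012,0.01,-0.04,-1,-0.01,0.03,0.01,-0.08,-1,-0.015,0.05,0.01,-0.12,-1,-0.015,0.05,0.01,-0.12]

```text
time: 5.45
tool_pos: [0.5949, 0.0233, 0.0823]
tool_rot: [-0.0, -0.411, 0.912, 0.0]
contact_force: [0.6, -1.3, 0.9]
gripper_width: -0.002
grasp_force: 0.7
```

Call:
servo_tool:
  motion: [-1,0,-0.2,0,0,-1,0,-0.3,-0.4,0,-1,0,-0.3,-1,0,-1,0.1,-0.3,-1,0,-1,0.1,-0.3,-1,0]

```text
time: 6.08
tool_pos: [0.6139, -0.0099, 0.2028]
tool_rot: [0.0, -0.411, 0.912, 0.0]
contact_force: [-0.2, 0.3, -1.0]
gripper_width: -0.001
grasp_force: 0.0
```

```bash
python3 - <<'E'
from h import *
s=manip.state();im,d=eyes.grab_frame('wrist'); save('w4',im); np.savez('w4',d=d,p=s['tool_pos'],r=s['tool_rot'])
T,a,dk=tab(d,'wrist',s,AX);print(len(T),np.median(a),a.min(),a.max(),T[:,:2].mean(0))
for n in ['mark_dish','mark_tray','mark_pan','mark_pots']:
  for r in models.regions_of('wrist',n)[:1]: print(n,r['p'],r['pixel'],onplane('wrist',[r['pixel']],.0745,s))
E
```

```text
821 0.8390856524239245 0.6921355624340305 0.9860457478300549 [0.57767194 0.03366355]
mark_dish 0.71 [385.8, 251.1] [[0.60834408 0.07155941 0.0745    ]]
mark_tray 0.67 [257.3, 135.0] [[ 0.62295579 -0.08598476  0.0745    ]]
mark_pan 0.86 [480.7, 208.5] [[0.51694699 0.09578274 0.0745    ]]
mark_pots 0.78 [305.3, 22.1] [[ 0.5342573  -0.12238031  0.0745    ]]
```

View pics/w4.png

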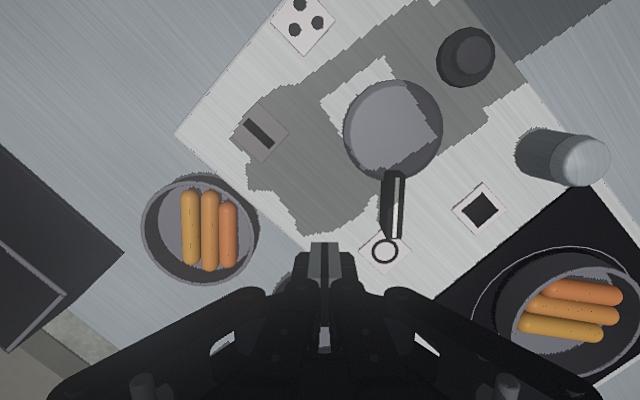

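```bash
python3 - <<'E'
from h import *
z=np.load('w4.npz');s={'tool_pos':z['p'],'tool_rot':z['r']};d=z['d']
im=cv2.imread('pics/w4.png')
T,a,dk=tab(d,'wrist',s,AX)
# disc: circle from its depth points
h=cv2.convexHull(dk[:,:2].astype(np.float32))[:,0]
h=h[np.abs(np.arctan2(h[:,1]-AX[1],h[:,0]-AX[0])-.84)>.35]
r=least_squares(lambda v:np.hypot(*(h-v[:2]).T)-v[2],[*AX,.041],loss='soft_l1',f_scale=.001).x
rect=cv2.minAreaRect((T[:,:2]*1000).astype(np.float32));print('disc',r,len(h),'rect',rect)
c=np.array(rect[0])/1000
vx=cv2.fitLine((T[:,:2]*1000).astype(np.float32),cv2.DIST_L2,0,.01,.01).ravel();print('line ang',np.arctan2(vx[1],vx[0]))
# ring: dark pixels on tile
ys,xs=np.mgrid[240:263,370:400];g=im[240:263,370:400].mean(2);k=g<90
px=np.c_[xs[k],ys[k]];el=cv2.minEnclosingCircle(px.astype(np.float32));print('ring px',el)
R=onplane('wrist',[[384.8,251.2],el[0]],.0745,s)[:,:2]
g=lambda v:np.arctan2(v[1],v[0])
for A in (AX,r[:2]): print('tab',g(c-A),'ring',[g(q-A) for q in R], np.hypot(*(R[0]-A)))
# height shift: pixels of tab sides at top z
E
```

```text
disc [ 0.53657357 -0.01339969  0.04050609] 40 rect ((577.4995727539062, 34.42559051513672), (39.16484832763672, 14.359127044677734), 49.372135162353516)
line ang 0.8677672
ring px ((384.4310302734375, 250.78448486328125), 13.126450538635254)
tab 0.8526825959139654 ring [np.float64(0.8550083059417438), np.float64(0.851673765187465)] 0.11173129299551263
tab 0.8629792978125481 ring [np.float64(0.8608405695681539), np.float64(0.8575160352042186)] 0.11130078216607892
```

```bash
python3 - <<'E'
import cv2
im=cv2.imread('pics/w4.png')[60:280,320:500]
cv2.imwrite('pics/c4.png',cv2.resize(im,None,fx=2.7,fy=2.7,interpolation=cv2.INTER_CUBIC))
E
```

```text
(no output)
```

View pics/c4.png

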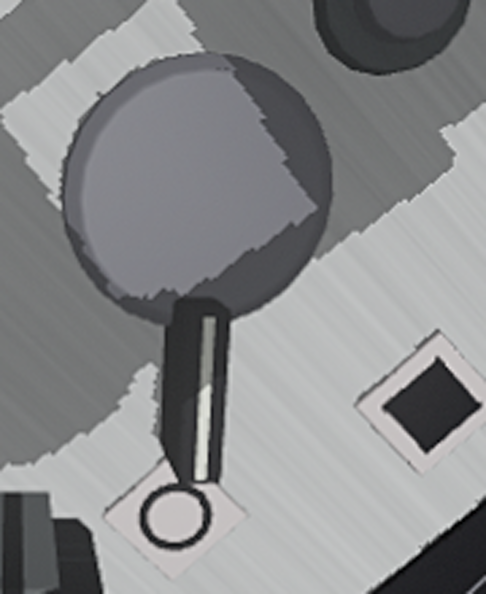

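```bash
python3 - <<'E'
from h import *
z=np.load('w4.npz');s={'tool_pos':z['p'],'tool_rot':z['r']};d=z['d']
ys,xs=np.mgrid[15:100,425:510];P=bydepth('wrist',np.c_[xs.ravel(),ys.ravel()],d,s)
b=np.array([.457,-.0195]);P=P[(np.hypot(*(P[:,:2]-b).T)<.035)&(P[:,2]>.073)]
h,e=np.histogram(P[:,2],np.arange(.072,.104,.002));print(list(zip(e.round(3),h)))
zt=np.percentile(P[:,2],97);
for lo,hi in((zt-.002,1),(.076,zt-.003)):
  t=P[(P[:,2]>lo)&(P[:,2]<hi)];print(zt,lo,(t.min(0)+t.max(0))/2,np.ptp(t,0),t.mean(0))
st=manip.state();R=rot(st['tool_rot']);p=np.array(st['tool_pos'])
print(st['time'],R.T@(np.array([.457,-.0195,.125])-p)/.12, R[:,:2])
E
```

```text
[(np.float64(0.072), np.int64(17)), (np.float64(0.074), np.int64(60)), (np.float64(0.076), np.int64(42)), (np.float64(0.078), np.int64(103)), (np.float64(0.08), np.int64(907)), (np.float64(0.082), np.int64(429)), (np.float64(0.084), np.int64(41)), (np.float64(0.086), np.int64(39)), (np.float64(0.088), np.int64(89)), (np.float64(0.09), np.int64(697)), (np.float64(0.092), np.int64(325)), (np.float64(0.094), np.int64(1)), (np.float64(0.096), np.int64(0)), (np.float64(0.098), np.int64(0)), (np.float64(0.1), np.int64(0))]
0.09263829916651778 0.09063829916651778 [ 0.45734367 -0.01907989  0.09233675] [0.02636404 0.02618952 0.00337833] [ 0.45708437 -0.01976697  0.0917808 ]
0.09263829916651778 0.076 [ 0.457252   -0.01920651  0.08282044] [0.04310869 0.04363668 0.01362271] [ 0.46080761 -0.02170162  0.08188155]
6.325 [0.92394971 0.91675342 0.62974784] [[-0.66215584 -0.74935493]
 [-0.74936305  0.66215894]
 [ 0.00215981  0.00356622]]
```

Call:
servo_tool:
  motion: [-1,0.35,0.35,0,0,-1,0.7,0.7,0,0,-1,0.925,0.915,0,0,-1,0.925,0.915,0.3,0,-1,0.925,0.915,0.6,0]

```text
time: 6.95
tool_pos: [0.4581, -0.02, 0.1295]
tool_rot: [0.0, -0.411, 0.912, -0.0]
contact_force: [-1.0, 0.3, -0.7]
gripper_width: -0.002
grasp_force: 0.0
```

Call:
servo_tool:
  motion: [-1,0,0,0.1,0,-1,0,0,0.1,0,-1,0,0,0.1,0]

```text
time: 7.32
tool_pos: [0.4596, -0.0203, 0.1199]
tool_rot: [0.001, -0.411, 0.912, -0.001]
contact_force: [0.1, 0.1, -0.9]
gripper_width: 0.002
grasp_force: 0.0
```

```bash
python3 - <<'E'
from h import *
st=manip.state();R=rot(st['tool_rot']);p=np.array(st['tool_pos'])
print(p,st['contact_force'],R.T@(np.array([.457,-.0194,.0918])-p)/.12)
E
```

```text
[ 0.45961408 -0.02029033  0.11993285] [ 0.0530543   0.11741205 -0.90821979] [0.00912322 0.02166121 0.23439168]
```

Go to just above the top, then press in small steps, watching the force.

Call:
servo_tool:
  motion: [-1,0.01,0.02,0.1,0,-1,0.01,0.02,0.2,0,-1,0.01,0.02,0.2,0,-1,0.01,0.02,0.2,0]

```text
time: 7.82
tool_pos: [0.4559, -0.0195, 0.0944]
tool_rot: [-0.0, -0.411, 0.912, 0.0]
contact_force: [-0.9, 0.4, -0.3]
gripper_width: 0.001
grasp_force: 0.0
```

Call:
servo_tool:
  motion: [-1,0,0,0.03,0,-1,0,0,0.05,0,-1,0,0,0.07,0,-1,0,0,0.07,0,-1,0,0,0.07,0]

```text
time: 8.45
tool_pos: [0.4565, -0.0196, 0.0867]
tool_rot: [0.001, -0.411, 0.912, -0.0]
contact_force: [0.5, -0.1, 4.3]
gripper_width: -0.0
grasp_force: 2.2
```

Call:
servo_tool:
  motion: [-1,0,0,0.015,0,-1,0,0,0.025,0,-1,0,0,0.025,0]

```text
time: 8.82
tool_pos: [0.4567, -0.0196, 0.0858]
tool_rot: [0.0, -0.411, 0.912, -0.0]
contact_force: [-6.1, 0.8, 18.7]
gripper_width: -0.005
grasp_force: 8.9
```

Bottomed out: the force jumped to 19 N. Now I release it and retreat.

Call:
servo_tool:
  motion: [-1,0,0,-0.1,0,-1,0,0,-0.3,0,-1,0,0,-0.7,0,-1,0,0,-1,0,-1,0,0,-1,0]

```text
time: 9.45
tool_pos: [0.4572, -0.0197, 0.2059]
tool_rot: [0.002, -0.411, 0.912, -0.001]
contact_force: [-0.2, -0.4, -0.0]
gripper_width: 0.001
grasp_force: 0.0
```

Call:
servo_tool:
  motion: [-1,0.2,0.2,-0.4,0,-1,0.4,0.4,-0.6,0,-1,0.4,0.4,-0.6,0,-1,0.4,0.4,-0.6,0]

```text
time: 9.95
tool_pos: [0.3877, -0.0235, 0.273]
tool_rot: [-0.001, -0.411, 0.912, 0.001]
contact_force: [1.2, 0.1, -0.1]
gripper_width: 0.003
grasp_force: 0.0
```

```bash
python3 - <<'E'
from h import *
s=manip.state();print(s['tool_pos'],s['contact_force'],s['time'])
im,d=eyes.grab_frame('wrist'); save('w5',im)
T,a,dk=tab(d,'wrist',s,AX);print(len(T),np.median(a),(a.min()+a.max())/2,cv2.minAreaRect((T[:,:2]*1000).astype(np.float32)))
for n in ['mark_dish','start']:
  for r in models.regions_of('wrist',n)[:2]:
    q=bydepth('wrist',[r['pixel']],d,s)[0];print(n,r['p'],r['pixel'],q,np.arctan2(q[1]-AX[1],q[0]-AX[0]))
b=eyes.grab_frame('top')[0]; save('t5',cv2.resize(b[140:310,120:380],None,fx=3,fy=3,interpolation=cv2.INTER_CUBIC))
E
```

```text
[ 0.38768943 -0.02346126  0.27299298] [ 1.20043385  0.06294792 -0.07591978] 9.95
23 0.7902717658829976 0.7944476574456077 ((590.1889038085938, 41.68928527832031), (10.91097640991211, 3.6409878730773926), 51.64309310913086)
start 0.95 [282.3, 222.4] [ 0.45345255 -0.01836757  0.09223383] -3.0801312522763906
```

View pics/w5.png

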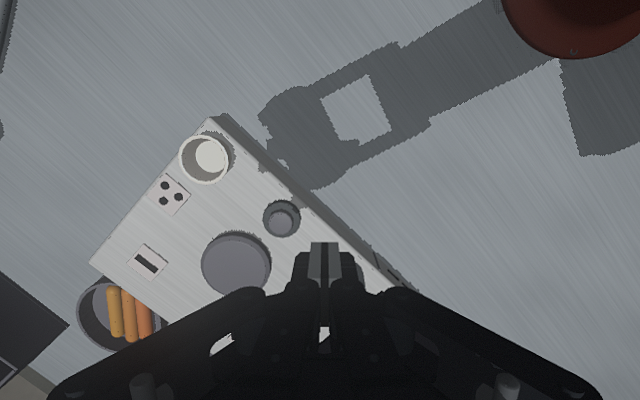

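View pics/t5.png

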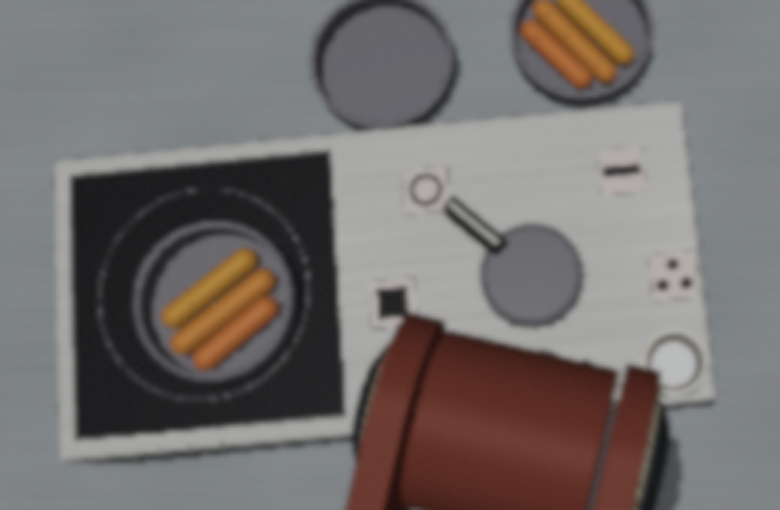

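The top view shows the tab pointing at the ring (426,188), the dishes in place and the button released. One numeric check on the alignment from this view.

```bash
python3 - <<'E'
from h import *
b,d=eyes.grab_frame('top')
f=lambda x,y:[120+x/3-.33,140+y/3-.33]
Q=onplane('top',[f(453,203),f(499,243)],.108)[:,:2]; R=onplane('top',[f(426,188.5)],.0745)[0,:2]; C=onplane('top',[f(531.5,274)],.091)[0,:2]
g=lambda v:round(float(np.arctan2(v[1],v[0])),3)
print('stripe',g(Q[0]-Q[1]),'end from C',g(Q[0]-C),'AX',g(Q[0]-AX),'ring from C',g(R-C),g(R-AX),C,R)
T,a,dk=tab(d,'top',None,AX);print(len(T),cv2.minAreaRect((T[:,:2]*1000).astype(np.float32)),np.median(a))
E
```

```text
stripe 0.833 end from C 0.832 AX 0.826 ring from C 0.853 0.848 [ 0.53637426 -0.01343898] [0.61028819 0.07118176]
99 ((578.1677856445312, 34.016571044921875), (38.79219055175781, 13.818387031555176), 49.080989837646484) 0.839839585510334
```

```bash
python3 -c "
from plant import job_done; print(job_done())"
```

```text
the job is handed in; nothing more can be done
None
```

The tab now points at the ring tile, within about 0.01 rad (about 1 mm at the mark) by the cameras. After that I pressed the start button fully down; it sprang back, and the job is handed in.

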